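Lay new heels on three upturned shoes

TASK

Three shoes stand upside down with bare heels: lay on each heel the rubber heel of the shoe's own sole colour and size, tread up, straight edge towards the toe and its outline lined up with the heel's. The brown shoe's heel is worn to a slope, so lay the leather wedge on it first, thick round end at the back, so that the brown rubber on top of it lies level. Leave the small spare black heel, the polish tin and the dish of nails where they are.

Things in the scene. Friction and masses are not known exactly. Their poses are not given: they have to be found in the camera images.
- shoe_black: Largest shoe (292 mm), black sole, fixed upside down on an iron last. Bare D-shaped seat of dull leather, 66 x 62 mm, straight edge towards the toe. Origin on the bench below the middle of that edge; x to the toe, z up; seat at x -66 to 0. Seat level, 120 mm high. Sole rises to 129 mm.
- shoe_brown: Middle-sized shoe (276 mm), red-brown sole, fixed upside down on an iron last. Bare D-shaped seat of dull leather, 60 x 56 mm, straight edge towards the toe. Origin on the bench below the middle of that edge; x to the toe, z up; seat at x -60 to 0. Seat worn: 114 mm high at its straight edge, sloping to 106 at the round back (7.6 deg); with wedge level at 118. Sole rises to 126 mm.
- shoe_cream: Smallest shoe (252 mm), tan suede, pale cream sole, fixed upside down on an iron last. Bare D-shaped seat of dull leather, 54 x 50 mm, straight edge towards the toe. Origin on the bench below the middle of that edge; x to the toe, z up; seat at x -54 to 0. Seat level, 106 mm high. Sole rises to 114 mm.
- heel_black: Loose black rubber heel for the black-soled shoe: flat D-shaped slab 66 mm long, 62 wide, 9 thick, lying flat, tread (nail heads) up. Sides straight and parallel for 35 mm from the straight edge, then round. Origin: middle of the straight edge, underside; x points out of that edge (round end at x = -66 mm), z up. Grip across the width at x = -24 mm.
- heel_brown: Loose red-brown rubber heel for the red-brown-soled shoe: flat D-shaped slab 60 mm long, 56 wide, 8 thick, lying flat, tread (nail heads) up. Sides straight and parallel for 32 mm from the straight edge, then round. Origin: middle of the straight edge, underside; x points out of that edge (round end at x = -60 mm), z up. Grip across the width at x = -22 mm.
- heel_cream: Loose pale cream rubber heel for the pale cream-soled shoe: flat D-shaped slab 54 mm long, 50 wide, 8 thick, lying flat, tread (nail heads) up. Sides straight and parallel for 29 mm from the straight edge, then round. Origin: middle of the straight edge, underside; x points out of that edge (round end at x = -54 mm), z up. Grip across the width at x = -20 mm.
- wedge: Loose orange-tan leather wedge, D-shaped, 60 x 56 mm, flat below; top slopes from 4 mm thick at the straight edge to 12 at the round end. Sides parallel for 32 mm from the straight edge. Origin: middle of the straight (thin) edge, underside; x points out of it (thick end at x = -60 mm), z up. Grip across the width at x = -22 mm (7 mm thick). Flat side down it does not slide on the worn seat.
- heel_spare: bystander: a loose small black rubber heel for another job, D-shaped, 44 mm long, 40 mm wide, 7 mm thick, lying among the others. Origin in the middle of its straight edge, on the underside, x out of the straight edge, z up. To be left where it lies.
- polish_tin: bystander: a shut flat round red polish tin with a brass-coloured disc on its lid, 80 mm across, 24 mm high. Origin at the centre of its underside. To be left where it is.
- nail_dish: bystander: a round steel dish of brass nails, 88 mm across the rim, 26 mm high. Origin at the centre of its underside. To be left where it is.

How it is judged (in metres and radians):
At the end, for the whole second after the job is handed in: Wedge on the brown seat, thick end back, brown heel on it; black and cream heels on their shoes. Straight edges within 8 mm and 0.16 rad (wedge 0.2) of the seat's; heights -3/+4 mm; rubber level within 0.06 rad; at rest. Spare heel, tin and dish moved under 30 mm (x of wedge in the frame of shoe_brown between -0.008 and 0.008 m and y of wedge in the frame of shoe_brown between -0.008 and 0.008 m and z of wedge in the frame of shoe_brown between 0.111 and 0.118 m and angle between the x axis of wedge and the x axis of shoe_brown, either way round below 0.2 rad and linear speed of each of wedge, heel_brown, heel_black, heel_cream below 0.01 m/s and angular speed of each of wedge, heel_brown, heel_black, heel_cream below 0.1 rad/s and angle between wedge's own z axis and vertical between 0.07 and 0.2 rad and x of heel_brown in the frame of shoe_brown between -0.008 and 0.008 m and y of heel_brown in the frame of shoe_brown between -0.008 and 0.008 m and z of heel_brown in the frame of shoe_brown between 0.115 and 0.122 m and angle between the x axis of heel_brown and the x axis of shoe_brown, either way round below 0.16 rad and angle between each of heel_brown, heel_black, heel_cream's own z axis and vertical below 0.06 rad and x of heel_black in the frame of shoe_black between -0.008 and 0.008 m and y of heel_black in the frame of shoe_black between -0.008 and 0.008 m and z of heel_black in the frame of shoe_black between 0.117 and 0.124 m and angle between the x axis of heel_black and the x axis of shoe_black, either way round below 0.16 rad and x of heel_cream in the frame of shoe_cream between -0.008 and 0.008 m and y of heel_cream in the frame of shoe_cream between -0.008 and 0.008 m and z of heel_cream in the frame of shoe_cream between 0.103 and 0.11 m and angle between the x axis of heel_cream and the x axis of shoe_cream, either way round below 0.16 rad); the robot touches nothing.
It fails at once if the small spare heel is pushed more than 30 mm from where it was (distance of heel_spare from where it was at the start of the episode above 0.03 m).
It fails at once if the polish tin is pushed more than 30 mm from where it was (distance of polish_tin from where it was at the start of the episode above 0.03 m).
It fails at once if the dish of nails is pushed more than 30 mm from where it was (distance of nail_dish from where it was at the start of the episode above 0.03 m).
It also fails if it takes over 96 s, if anything falls off the work surface, if the arm or the gripper's body presses on something with over 40 N, if the wrist force passes 120 N, or if a joint passes its speed limit or range.

ROBOT

A 6-joint arm with a two-finger parallel gripper is mounted at the origin on the work surface. World frame = base frame: x ahead of the robot, y to its left, z up, the work surface at z = 0. Lengths are in mm, angles in rad, forces in N, time in s.
With the tool pointing down it reaches from about 325 to 900 mm from the base axis. Payload 6.1 kg.
Tool frame: the origin (TCP) lies midway between the tips of the shut fingers; the grasp point (between the pads) lies 19 mm behind it (r.pinch_z is the distance from the TCP to the grasp point, in mm); z points along the fingers, y is the line along which they close (so a half turn about z gives the same grasp; the last joint's range is limited). The gripper opens to 87 mm and grips with 3 to 60 N. Pads are 19 mm wide; open, the fingers measure 117 mm over their backs; the gripper's body (75 mm by 190 mm) begins 51 mm behind the grasp point.
Start: joints at [-1.444, 0.22, 1.526, -0, 1.395, -0.126], TCP at [156.316, -605.129, 222.538] pointing down, gripper open.
Joint ranges: [-2.98, 2.98], [-0.91, 2.08], [0.09, 2.57], [-1.24, 4.39], [0.2, 2.65], [-2.68, 2.68]. Speed limits (rad/s): [2.57, 2.57, 3.01, 3.14, 3.14, 3.14].

INTERFACE

Orientations are given as a 3x3 rotation matrix whose columns are the frame's x, y, z axes.
In Python, from cell import r, capture, camera_model, sign_off gives the robot as it stands. The module is installed in compiled form; this text tells all that it offers.
- The arm moves only by the tool arm_command, never from a script. Its argument "deltas" is a list that holds one entry, the list of rows, each a list of 5 numbers: the shift along the tool's x, y, z normalised to -1 to 1, where 1 is 400 mm, then the turn about the tool's z normalised to -1 to 1, where 1 is 30 degrees, then the opening, from 0 (shut) to 1 (fully open). In form: [[[tx, ty, tz, spin, grip], ...]]. A call has 1 to 5 rows; each row is the pose to reach, as a shift and turn from the pose commanded when the call began, along the tool's axes at that moment; what a row does not reach only later rows make up. A row lasts 1/10 s, in which the tool goes at most 50 mm and 8.59 degrees, less where a joint would pass 70% of its speed; a pose out of reach is approached as far as the arm can. A call with a number of a shift or a turn outside -1 to 1 is refused whole. A call with a gripper value outside its range is refused whole. The fingers move at their own pace and stop on an object; "newtons" is the grip in N (left out, the last holds). Time passes only in rows, so rows that repeat a pose let the fingers close. It gives the time, the measured TCP pose, the force, the opening and the grip force at its end, in the units of the state.
- r.read_state(): the state, without advancing time (a new reading comes with each control period).
- capture(name): name is "side" or "top"; returns (picture, depth): 420x560x3 uint8, red, green, blue; 420x560 float32, mm along the optical axis (not along the pixel's ray), 0 where there is no reading.
- camera_model(name): a dict with "K" (3x3 intrinsics, pixels), "distortion" ([k1, k2, p1, p2, k3] as OpenCV has them; the pictures are not rectified), "rvec" (rotation vector, rad) and "tvec" (3), from world to camera coordinates, as OpenCV has them. Camera axes: x right, y down, z forward; pixel columns grow to the right and rows downward; lengths in mm; the calibration is good to about 2 mm. A picture is of the moment at which its call begins. camera_model takes no time and is no camera call.
- sign_off(): hands the job in; it is judged then, once.
The state is a dict: "time_s": time; "q": joint angles; "dq": joint speeds; "joint_torque": joint torques, N m; "ee_pos": TCP position; "orientation": TCP orientation; "ft_force": force on the tool from outside, world axes, zero at the start; "torque": the same for the moment, N m; "grip_width": opening from 0.0 (shut) to 1.0 (fully open); "grip_force": force on a finger pad.
Only numpy, scipy, OpenCV 4.12 (cv2) and the standard library are available. Lean on these libraries where they do the work, as an engineer would, in place of code of your own. Each camera call takes 0.05 s, during which the arm holds its last target. There are 200 camera calls.

## Working session

There is one attempt and no reset: what is moved stays moved. The work goes in short steps, Python scripts to look and compute and a tool call to move; the robot and the scene stay as the last step left them, time stands still between calls to the robot, and variables do not carry over. Pictures are saved under pics/ and viewed, at most 14 in all, crops included, and the job is handed in when it is done.

Besides the shell and the picture viewer there is one more tool, called after "Request:" as name([rows], argument=value, ...), one row to a line, values as JSON. arm_command: Moves the arm, as the interface text tells. Its arguments: {"type":"object","properties":{"deltas":{"type":"array"},"newtons":{"type":"number"}},"required":["deltas"]}

```bash
mkdir -p pics; cat > h.py <<'E'
import numpy as np, cv2
from cell import r, capture, camera_model, sign_off
def shot(n,f):
    p,d=capture(n); cv2.imwrite(f'pics/{f}.png',p[:,:,::-1]); np.save(f'pics/{f}.npy',d); return p,d
def cam(n):
    m=camera_model(n); R=cv2.Rodrigues(np.array(m['rvec'],float))[0]
    return np.array(m['K'],float),np.array(m['distortion'],float),R,np.array(m['tvec'],float).ravel()
def ray(n,uv):
    K,D,R,t=cam(n)
    u=cv2.undistortPoints(np.array(uv,float).reshape(-1,1,2),K,D).reshape(-1,2)
    return np.c_[u,np.ones(len(u))],R,t
def atz(n,uv,z):
    q,R,t=ray(n,uv); C=-R.T@t; d=q@R
    return C+d*((z-C[2])/d[:,2])[:,None]
def atd(n,uv,dep):
    q,R,t=ray(n,uv); return (q*np.asarray(dep,float)[:,None]-t)@R
def cloud(n,d):
    v,u=np.mgrid[:420,:560]; P=atd(n,np.c_[u.ravel(),v.ravel()],d.ravel()).reshape(420,560,3); P[d==0]=np.nan; return P
E
python3 - <<'E'
from h import *
for n in('top','side'):
    p,d=shot(n,n+'0'); K,D,R,t=cam(n); print(n,-R.T@t,R[2],K[0,0])
print(r.read_state()['orientation'],r.read_state()['time_s'])
E
```

```text
top [ 339.46924173   18.18499041 1439.07655211] [ 0.1228611   0.00338601 -0.9924181 ] 511.3112570255257
side [ 366.01550167 -859.36692914  720.44045558] [ 0.13829077  0.78150488 -0.60837964] 463.40998721954685
[[ 9.68210173e-01  2.50138004e-01 -2.00684739e-04]
 [ 2.50137966e-01 -9.68208622e-01  1.74966807e-03]
 [ 2.43353783e-04 -1.74424530e-03 -9.99998449e-01]] 0.1
```

View pics/top0.png

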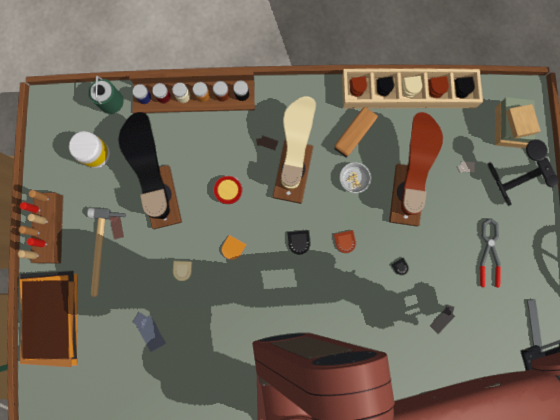

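View pics/side0.png

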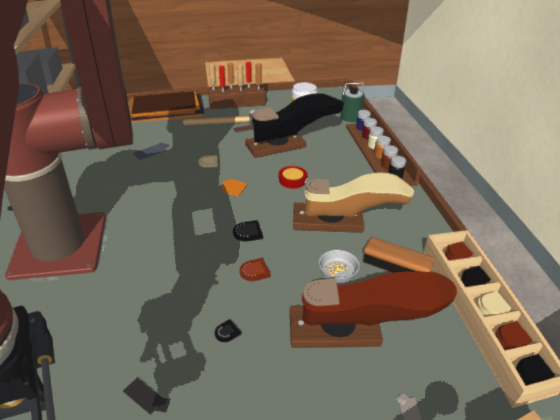

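```bash
cat >> h.py <<'E'
OBJ=dict(hcream=((182,270),8),wedge=((233,247),7),hblack=((299,242),9),hbrown=((345,241),8),sblack=((154,203),120),scream=((291,175),106),sbrown=((415,202),110),spare=((400,267),7))
def ortho(n,img,c,z,S=100,k=2.0,plane=None):
    "patch: row 0 = +x side, col 0 = +y side, k px/mm, centred at c"
    N=int(S*k); v,u=np.mgrid[:N,:N]; X=c[0]+(N/2-v)/k; Y=c[1]+(N/2-u)/k
    Z=np.full_like(X,z) if plane is None else plane(X,Y)
    K,D,R,t=cam(n); P=np.c_[X.ravel(),Y.ravel(),Z.ravel()]
    uv=cv2.projectPoints(P,cv2.Rodrigues(R)[0],t,K,D)[0].reshape(N,N,2).astype(np.float32)
    return cv2.remap(img,uv[...,0],uv[...,1],cv2.INTER_CUBIC)
E
python3 - <<'E'
from h import *
p=cv2.imread('pics/top0.png'); d=np.load('pics/top0.npy'); P=cloud('top',d); T=[]
for k,(uv,z) in OBJ.items():
    c=atz('top',[uv],z)[0]; u,v=uv; print(k,c.round(),'depth xyz',np.nanmedian(P[v-2:v+3,u-2:u+3].reshape(-1,3),0).round(1))
    o=ortho('top',p,c[:2],z); o=cv2.convertScaleAbs(o,alpha=1.8 if 'black' in k or k=='spare' else 1,beta=20); T.append(cv2.copyMakeBorder(o[:196,:196],2,2,2,2,0))
cv2.imwrite('pics/m.png',np.vstack([np.hstack(T[:4]),np.hstack(T[4:])]))
E
```

```text
hcream [377. 307.   8.] depth xyz [376.5 307.    8. ]
wedge [439. 163.   7.] depth xyz [439.  163.    6.1]
hblack [449. -23.   9.] depth xyz [449.1 -22.6  10.7]
hbrown [ 450. -152.    8.] depth xyz [ 449.3 -152.1   11.5]
sblack [551. 360. 120.] depth xyz [550.4 359.3 119.6]
scream [621.  -3. 106.] depth xyz [620.5  -2.8 106.2]
sbrown [ 541. -330.  110.] depth xyz [ 540.9 -330.3  111.1]
spare [ 373. -305.    7.] depth xyz [ 373.  -305.6    6.9]
```

View pics/m.png

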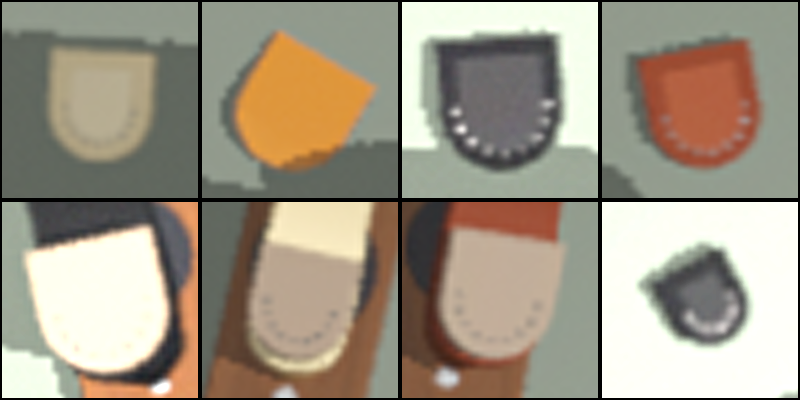

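```bash
cat >> h.py <<'E'
from scipy.optimize import differential_evolution
DIM=dict(black=(66,62,35,9),brown=(60,56,32,8),cream=(54,50,29,8),wedge=(60,56,32,7))
def outline(L,W,S,off=0,n=40):
    w=W/2+off; a=np.linspace(np.pi/2,-np.pi/2,n); s=np.linspace(0,1,n)
    return np.r_[np.c_[np.full(n,float(off)),np.linspace(-w,w,n)],np.c_[-S*s,np.full(n,w)],
      np.c_[-S-(L-S+off)*np.cos(a),w*np.sin(a)],np.c_[-S*s,np.full(n,-w)]]
def fit(n,img,c,dim,z0,slope=0.,yaw0=0.,rng=25):
    L,W,S=dim[:3]; K,D,R,t=cam(n); rv=cv2.Rodrigues(R)[0]; f=img.astype(np.float32)
    def smp(o,x,y,th):
        P=np.c_[x+o[:,0]*np.cos(th)-o[:,1]*np.sin(th),y+o[:,0]*np.sin(th)+o[:,1]*np.cos(th),z0+slope*o[:,0]]
        uv=cv2.projectPoints(P,rv,t,K,D)[0].astype(np.float32)
        return cv2.remap(f,uv[...,0],uv[...,1],cv2.INTER_LINEAR)[:,0]
    A,B=outline(L,W,S,-2.),outline(L,W,S,2.)
    cost=lambda v:-np.minimum(np.abs(smp(A,*v)-smp(B,*v)).sum(1),90).mean()
    s=differential_evolution(cost,[(c[0]-5,c[0]+60),(c[1]-rng,c[1]+rng),(yaw0-.5,yaw0+.5)],seed=1,popsize=25,maxiter=120,tol=1e-8)
    return s.x,-s.fun
E
cat > fitall.py <<'E'
from h import *
import json
p=cv2.imread('pics/top0.png'); T=[]; out={}
for k,dk,z,sl,y0 in [('hcream','cream',8,0,0),('wedge','wedge',4,-8/60,-.5),('hblack','black',9,0,0),('hbrown','brown',8,0,.1),('sblack','black',120,0,.2),('scream','cream',106,0,-.2),('sbrown','brown',114,8/60,-.1)]:
    c=atz('top',[OBJ[k][0]],z)[0]; x,s=fit('top',p,c,DIM[dk],z,sl,y0); out[k]=x.tolist()
    print(k,x.round(3),round(s,1)); o=ortho('top',p,c[:2],z)
    if 'black' in k: o=cv2.convertScaleAbs(o,alpha=.8 if k[0]=='s' else 1.8)
    q=outline(*DIM[dk][:3]); R2=np.array([[np.cos(x[2]),-np.sin(x[2])],[np.sin(x[2]),np.cos(x[2])]]); w=q@R2.T+x[:2]
    px=np.c_[(c[1]-w[:,1])*2+100,100-(w[:,0]-c[0])*2]
    for a in px: cv2.circle(o,tuple(int(round(b)) for b in a),0,(255,0,255),-1)
    T.append(o)
T.append(T[0]*0); json.dump(out,open('poses.json','w'))
cv2.imwrite('pics/m1.png',np.vstack([np.hstack(T[:4]),np.hstack(T[4:])]))
E
python3 fitall.py
```

```text
hcream [ 4.00596e+02  3.07009e+02 -6.50000e-02] 90.0
wedge [460.128 151.355  -0.542] 88.9
hblack [ 4.80099e+02 -1.97560e+01  7.80000e-02] 89.7
hbrown [ 4.75225e+02 -1.47158e+02  1.86000e-01] 88.8
sblack [5.79630e+02 3.67867e+02 2.15000e-01] 90.0
scream [ 6.44703e+02 -9.30800e+00 -2.12000e-01] 86.1
sbrown [ 5.73089e+02 -3.33263e+02 -1.75000e-01] 78.3
```

View pics/m1.png

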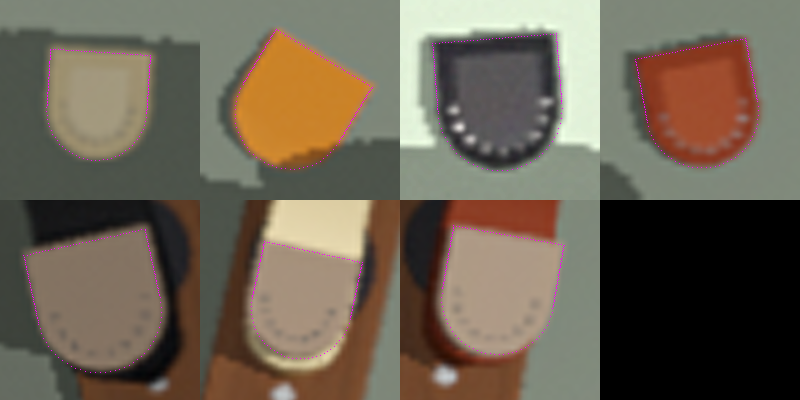

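```bash
cat > plan.py <<'E'
import sys; from h import *
import json
# usage: plan.py x,y,z,yaw ... -> rows in tool units from the present pose
s=r.read_state(); R=np.array(s['orientation']); p=np.array(s['ee_pos']); yaw=np.arctan2(R[1,0],R[0,0])
print('t',round(s['time_s'],2),'p',p.round(1),'yaw',round(yaw,3),'grip',round(s['grip_width'],3),round(s['grip_force'],1),'F',np.round(s['ft_force'],1))
for a in sys.argv[1:]:
    x=np.array(a.split(','),float); d=R.T@(x[:3]-p)/400; print(d.round(4),'spin',round(-np.degrees(x[3]-yaw)/30,3))
E
cat > goals.py <<'E'
import json,numpy as np
P=json.load(open('poses.json'))
for k,g in dict(wedge=22,hbrown=22,hblack=24,hcream=20,sbrown=22,sblack=24,scream=20).items():
    x,y,t=P[k]; print(k,round(x-g*np.cos(t),1),round(y-g*np.sin(t),1),round(t,3))
E
python3 goals.py; python3 plan.py 441.3,162.7,200,-0.542
```

```text
wedge 441.3 162.7 -0.542
hbrown 453.6 -151.2 0.186
hblack 456.2 -21.6 0.078
hcream 380.6 308.3 -0.065
sbrown 551.4 -329.4 -0.175
sblack 556.2 362.7 0.215
scream 625.2 -5.1 -0.212
t 0.1 p [ 156.3 -604.6  221.5] yaw 0.253 grip 0.998 0.0 F [-0.3 -0.1 -0.6]
[ 1.1697 -1.6789  0.057 ] spin 1.518
```

Request:
arm_command([
  [[0.35,-0.51,0.02,0.5,1],[0.35,-0.51,0.02,0.5,1],[0.35,-0.51,0.02,0.5,1],[0.35,-0.51,0.02,0.5,1],[0.35,-0.51,0.02,0.5,1]],
])

```text
time_s: 0.6
ee_pos: [241.0, -370.3, 213.8]
orientation: [[1.0, -0.009, -0.0], [-0.009, -1.0, 0.001], [-0.0, -0.001, -1.0]]
ft_force: [0.9, -0.0, 0.6]
grip_width: 1.0
grip_force: 0.0
```

```bash
python3 plan.py 441.3,162.7,200,-0.542
```

```text
t 0.6 p [ 241.  -370.3  213.8] yaw -0.009 grip 1.0 0.0 F [ 0.9 -0.   0.6]
[ 0.488  -1.3372  0.0358] spin 1.017
```

Request:
arm_command([
  [[0.21,-0.58,0.01,0,1],[0.21,-0.58,0.01,0,1],[0.21,-0.58,0.01,0,1],[0.21,-0.58,0.01,0,1],[0.21,-0.58,0.01,0,1]],
])

```text
time_s: 1.1
ee_pos: [327.0, -139.3, 210.4]
orientation: [[1.0, -0.009, 0.001], [-0.009, -1.0, -0.0], [0.001, 0.0, -1.0]]
ft_force: [1.9, -0.7, -0.5]
grip_width: 1.0
grip_force: 0.0
```

Request:
arm_command([
  [[0.25,-0.7,0.02,0.95,1],[0.25,-0.7,0.02,0.95,1],[0.25,-0.7,0.02,0.95,1],[0.25,-0.7,0.02,0.95,1],[0.25,-0.7,0.02,0.95,1]],
])

```text
time_s: 1.6
ee_pos: [397.8, 48.5, 205.1]
orientation: [[0.872, -0.489, 0.001], [-0.489, -0.872, -0.001], [0.001, 0.0, -1.0]]
ft_force: [1.5, -0.1, 0.5]
grip_width: 1.0
grip_force: 0.0
```

```bash
python3 plan.py 441.3,162.7,60,-0.542 441.3,162.7,2,-0.542
```

```text
t 1.6 p [397.8  48.5 205.1] yaw -0.511 grip 1.0 0.0 F [ 1.5 -0.1  0.5]
[-0.0451 -0.3024  0.3627] spin 0.059
[-0.0452 -0.3024  0.5077] spin 0.059
```

Request:
arm_command([
  [[-0.045,-0.302,0.1,0.06,1],[-0.045,-0.302,0.2,0.06,1],[-0.045,-0.302,0.36,0.06,1],[-0.045,-0.302,0.36,0.06,1],[-0.045,-0.302,0.36,0.06,1]],
])

```text
time_s: 2.1
ee_pos: [434.2, 162.2, 53.7]
orientation: [[0.86, -0.51, -0.015], [-0.51, -0.86, -0.002], [-0.011, 0.009, -1.0]]
ft_force: [-1.7, -0.4, -0.7]
grip_width: 0.998
grip_force: 0.0
```

```bash
python3 plan.py 441.3,162.7,60,-0.542 441.3,162.7,2,-0.542
```

```text
t 2.1 p [434.2 162.2  53.7] yaw -0.536 grip 0.998 0.0 F [-1.7 -0.4 -0.7]
[ 0.0144 -0.0101 -0.0161] spin 0.012
[ 0.0161 -0.0115  0.1289] spin 0.012
```

Request:
arm_command([
  [[0,0,0,0,1],[0,0,0,0,1]],
])

```text
time_s: 2.3
ee_pos: [442.1, 161.6, 63.4]
orientation: [[0.859, -0.513, 0.003], [-0.513, -0.859, 0.0], [0.003, -0.002, -1.0]]
ft_force: [0.4, 0.3, 0.8]
grip_width: 1.002
grip_force: 0.0
```

```bash
python3 plan.py 441.3,162.7,2,-0.542
```

```text
t 2.3 p [442.1 161.6  63.4] yaw -0.538 grip 1.002 0.0 F [0.4 0.3 0.8]
[-0.0035 -0.001   0.1535] spin 0.007
```

Request:
arm_command([
  [[-0.002,0,0.07,0,1],[-0.002,0,0.12,0,1],[-0.002,0,0.147,0,1],[-0.002,0,0.147,0,1],[-0.002,0,0.147,0,1]],
])

```text
time_s: 2.8
ee_pos: [441.3, 162.1, 4.2]
orientation: [[0.858, -0.513, 0.003], [-0.513, -0.858, 0.001], [0.002, -0.002, -1.0]]
ft_force: [0.2, 0.2, -0.2]
grip_width: 0.999
grip_force: 0.0
```

Request:
arm_command([
  [[0,0,0,0,0.5],[0,0,0,0,0.5],[0,0,0,0,0.5],[0,0,0,0,0.5],[0,0,0,0,0.5]],
], newtons=15)

```text
time_s: 3.3
ee_pos: [439.8, 162.3, 2.5]
orientation: [[0.859, -0.512, 0.0], [-0.512, -0.859, 0.0], [0.0, -0.0, -1.0]]
ft_force: [-0.2, -0.4, 1.8]
grip_width: 0.636
grip_force: 15.0
```

Request:
arm_command([
  [[0,0,-0.02,0,0.5],[0,0,-0.1,0,0.5],[0,0,-0.22,0,0.5],[0,0,-0.34,0,0.5],[0,0,-0.45,0,0.5]],
])

```text
time_s: 3.8
ee_pos: [439.6, 162.2, 185.1]
orientation: [[0.859, -0.512, 0.001], [-0.512, -0.859, 0.0], [0.001, -0.001, -1.0]]
ft_force: [1.2, -1.1, -0.2]
grip_width: 0.64
grip_force: 15.0
```

```bash
python3 plan.py 551.4,-329.4,180,-0.175
```

```text
t 3.8 p [439.6 162.2 185.1] yaw -0.538 grip 0.64 15.0 F [ 1.2 -1.1 -0.2]
[0.8695 0.9125 0.0128] spin -0.693
```

Request:
arm_command([
  [[0.87,0.91,0.01,-0.69,0.5],[0.87,0.91,0.01,-0.69,0.5],[0.87,0.91,0.01,-0.69,0.5],[0.87,0.91,0.01,-0.69,0.5],[0.87,0.91,0.01,-0.69,0.5]],
])

```text
time_s: 4.3
ee_pos: [492.8, -69.0, 181.3]
orientation: [[0.985, -0.175, 0.001], [-0.175, -0.985, -0.0], [0.001, -0.0, -1.0]]
ft_force: [1.3, -0.2, 1.0]
grip_width: 0.64
grip_force: 15.0
```

```bash
python3 plan.py 551.4,-329.4,160,-0.175
```

```text
t 4.3 p [492.8 -69.  181.3] yaw -0.176 grip 0.64 15.0 F [ 1.3 -0.2  1. ]
[0.2582 0.6154 0.0533] spin -0.002
```

Request:
arm_command([
  [[0.258,0.615,0,0,0.5],[0.258,0.615,0,0,0.5],[0.258,0.615,0,0,0.5],[0.258,0.615,0,0,0.5],[0.258,0.615,0,0,0.5]],
])

```text
time_s: 4.8
ee_pos: [547.4, -313.1, 180.9]
orientation: [[0.984, -0.176, 0.0], [-0.176, -0.984, 0.0], [0.0, -0.0, -1.0]]
ft_force: [1.2, -0.3, 0.1]
grip_width: 0.637
grip_force: 15.0
```

Request:
arm_command([
  [[0,0,0,0,0.5],[0,0,0,0,0.5]],
])

```text
time_s: 5.0
ee_pos: [546.8, -311.9, 180.0]
orientation: [[0.984, -0.178, -0.001], [-0.178, -0.984, 0.001], [-0.001, -0.001, -1.0]]
ft_force: [-0.5, 0.4, -0.5]
grip_width: 0.64
grip_force: 15.0
```

```bash
python3 plan.py 551.4,-329.4,130,-0.175;python3 - <<'E'
from h import *
p,d=shot('side','s1'); cv2.imwrite('pics/s1c.png',cv2.resize(p[220:380,240:480,::-1],None,fx=3,fy=3))
E
```

```text
t 5.0 p [ 546.8 -311.9  180. ] yaw -0.179 grip 0.64 15.0 F [-0.5  0.4 -0.5]
[0.0192 0.0413 0.1249] spin -0.007
```

View pics/s1c.png

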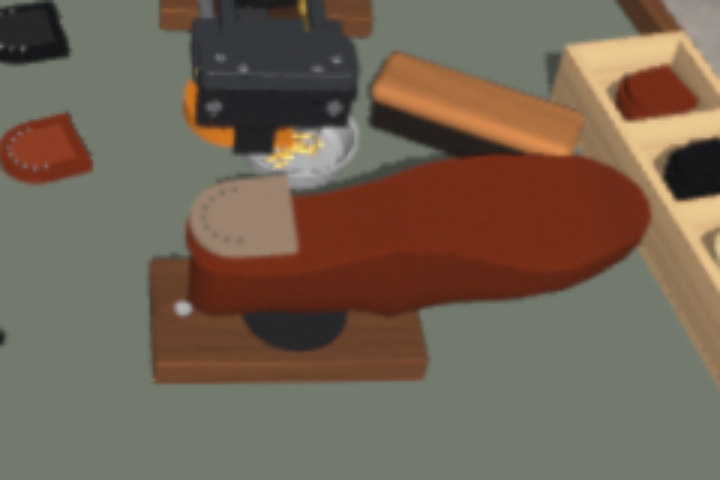

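Request:
arm_command([
  [[0.019,0.041,0.03,0,0.5],[0.019,0.041,0.08,0,0.5],[0.019,0.041,0.13,0,0.5],[0.019,0.041,0.138,0,0.5],[0.019,0.041,0.138,0,0.5]],
])

```text
time_s: 5.55
ee_pos: [551.8, -326.8, 125.1]
orientation: [[0.985, -0.174, -0.001], [-0.174, -0.985, 0.001], [-0.001, -0.001, -1.0]]
ft_force: [-0.6, 1.3, 0.4]
grip_width: 0.637
grip_force: 15.0
```

Request:
arm_command([
  [[0,0,0,0,0.5],[0,0,0,0,0.5]],
])

```text
time_s: 5.75
ee_pos: [552.9, -328.7, 127.1]
orientation: [[0.985, -0.175, 0.002], [-0.175, -0.985, -0.002], [0.002, 0.001, -1.0]]
ft_force: [-0.7, 0.7, -0.1]
grip_width: 0.638
grip_force: 15.0
```

```bash
python3 plan.py 551.4,-329.4,116,-0.175
```

```text
t 5.75 p [ 552.9 -328.7  127.1] yaw -0.176 grip 0.638 15.0 F [-0.7  0.7 -0.1]
[-0.0035  0.0023  0.0278] spin -0.002
```

Request:
arm_command([
  [[-0.004,0.002,0.01,0,0.5],[-0.004,0.002,0.02,0,0.5],[-0.004,0.002,0.026,0,0.5],[-0.004,0.002,0.026,0,0.5]],
])

```text
time_s: 6.15
ee_pos: [550.1, -329.2, 114.9]
orientation: [[0.984, -0.176, -0.0], [-0.176, -0.984, 0.0], [-0.0, -0.0, -1.0]]
ft_force: [-1.1, 0.0, 1.1]
grip_width: 0.644
grip_force: 15.0
```

Request:
arm_command([
  [[0,0,0.005,0,0.5],[0,0,0.005,0,0.5]],
])

```text
time_s: 6.35
ee_pos: [550.2, -329.3, 113.1]
orientation: [[0.984, -0.176, -0.0], [-0.176, -0.984, -0.0], [-0.0, 0.0, -1.0]]
ft_force: [-3.4, -0.0, 4.4]
grip_width: 0.643
grip_force: 15.0
```

Request:
arm_command([
  [[0,0,0.002,0,0.5],[0,0,0.002,0,0.72],[0,0,0.002,0,0.8],[0,0,0.002,0,0.95],[0,0,0.002,0,0.95]],
])

```text
time_s: 6.85
ee_pos: [550.3, -328.9, 111.7]
orientation: [[0.984, -0.176, -0.0], [-0.176, -0.984, 0.0], [-0.0, -0.0, -1.0]]
ft_force: [0.5, -0.1, -0.1]
grip_width: 0.89
grip_force: 0.0
```

Request:
arm_command([
  [[0,0,0,0,0.98],[0,0,-0.05,0,0.98],[0,0,-0.15,0,0.98],[0,0,-0.22,0,0.98],[0,0,-0.22,0,0.98]],
])

```text
time_s: 7.35
ee_pos: [552.9, -331.0, 206.2]
orientation: [[0.984, -0.176, 0.008], [-0.176, -0.984, -0.006], [0.009, 0.004, -1.0]]
ft_force: [0.7, -0.9, 0.2]
grip_width: 0.979
grip_force: 0.0
```

```bash
python3 plan.py 453.6,-151.2,180,0.186;python3 - <<'E'
from h import *
p,d=shot('side','s2'); cv2.imwrite('pics/s2c.png',cv2.resize(p[220:380,240:480,::-1],None,fx=3,fy=3))
E
```

```text
t 7.35 p [ 552.9 -331.   206.2] yaw -0.177 grip 0.979 0.0 F [ 0.7 -0.9  0.2]
[-0.3238 -0.3992  0.0609] spin -0.692
```

View pics/s2c.png

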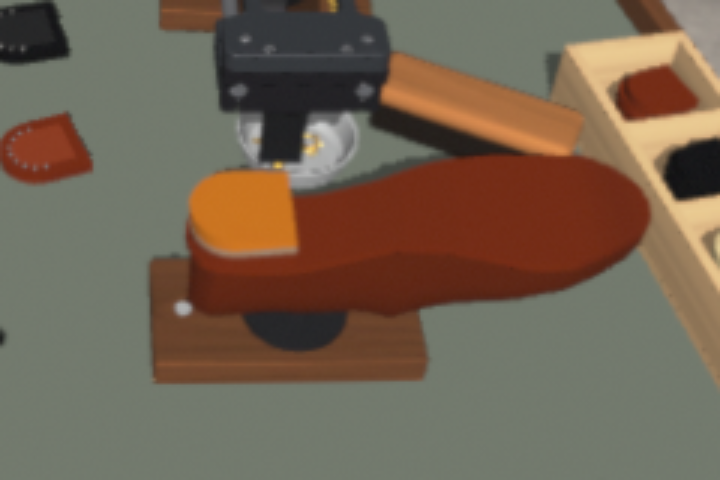

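Request:
arm_command([
  [[-0.325,-0.4,0.06,-0.69,0.98],[-0.325,-0.4,0.06,-0.69,0.98],[-0.325,-0.4,0.06,-0.69,0.98],[-0.325,-0.4,0.06,-0.69,0.98],[-0.325,-0.4,0.06,-0.69,0.98]],
])

```text
time_s: 7.9
ee_pos: [445.9, -143.7, 172.3]
orientation: [[0.982, 0.186, -0.007], [0.186, -0.982, 0.005], [-0.006, -0.006, -1.0]]
ft_force: [0.3, -0.6, -0.5]
grip_width: 0.98
grip_force: 0.0
```

Request:
arm_command([
  [[0,0,0.02,0,0.98],[0,0,0.08,0,0.98],[0,0,0.2,0,0.98],[0,0,0.27,0,0.98],[0,0,0.27,0,0.98]],
])

```text
time_s: 8.4
ee_pos: [447.2, -148.1, 63.1]
orientation: [[0.983, 0.183, -0.008], [0.183, -0.983, 0.004], [-0.007, -0.005, -1.0]]
ft_force: [-0.7, 0.6, -0.8]
grip_width: 0.98
grip_force: 0.0
```

Request:
arm_command([
  [[0,0,0,0,0.98],[0,0,0,0,0.98]],
])

```text
time_s: 8.6
ee_pos: [452.1, -150.1, 69.8]
orientation: [[0.983, 0.183, 0.003], [0.183, -0.983, -0.002], [0.002, 0.002, -1.0]]
ft_force: [-0.0, -0.2, 0.6]
grip_width: 0.978
grip_force: 0.0
```

```bash
python3 plan.py 453.6,-151.2,2.5,0.186;python3 - <<'E'
from h import *
p,d=shot('top','t2'); print(fit('top',p[:,:,::-1],(541,-330),DIM['wedge'],118,0,-.175))
E
```

```text
t 8.6 p [ 452.1 -150.1   69.8] yaw 0.184 grip 0.978 0.0 F [-0.  -0.2  0.6]
[0.0027 0.0031 0.1684] spin -0.004
(array([ 5.72845601e+02, -3.33620649e+02, -1.85097394e-01]), np.float64(89.72901153564453))
```

Request:
arm_command([
  [[0.003,0.003,0.08,0,0.98],[0.003,0.003,0.14,0,0.98],[0.003,0.003,0.167,0,0.98],[0.003,0.003,0.167,0,0.98],[0.003,0.003,0.167,0,0.98]],
])

```text
time_s: 9.15
ee_pos: [452.9, -150.3, 2.5]
orientation: [[0.983, 0.184, 0.002], [0.184, -0.983, -0.001], [0.002, 0.001, -1.0]]
ft_force: [0.0, -0.5, 0.1]
grip_width: 0.981
grip_force: 0.0
```

Request:
arm_command([
  [[0,0,0,0,0.5],[0,0,0,0,0.5],[0,0,0,0,0.5],[0,0,0,0,0.5],[0,0,0,0,0.5]],
], newtons=15)

```text
time_s: 9.65
ee_pos: [451.9, -149.7, 1.5]
orientation: [[0.983, 0.184, 0.0], [0.184, -0.983, -0.0], [0.0, 0.0, -1.0]]
ft_force: [-0.4, 0.3, 1.6]
grip_width: 0.643
grip_force: 15.0
```

Request:
arm_command([
  [[0,0,-0.02,0,0.5],[0,0,-0.1,0,0.5],[0,0,-0.22,0,0.5],[0,0,-0.34,0,0.5],[0,0,-0.45,0,0.5]],
])

```text
time_s: 10.15
ee_pos: [451.7, -149.6, 184.1]
orientation: [[0.983, 0.184, 0.001], [0.184, -0.983, -0.0], [0.001, 0.001, -1.0]]
ft_force: [0.9, -0.2, -2.0]
grip_width: 0.637
grip_force: 15.0
```

```bash
python3 plan.py 551.4,-329.4,180,-0.175
```

```text
t 10.15 p [ 451.7 -149.6  184.1] yaw 0.185 grip 0.637 15.0 F [ 0.9 -0.2 -2. ]
[0.1624 0.4876 0.0106] spin 0.687
```

Request:
arm_command([
  [[0.158,0.487,0,0.69,0.5],[0.158,0.487,0,0.69,0.5],[0.158,0.487,0,0.69,0.5],[0.158,0.487,0,0.69,0.5],[0.158,0.487,0,0.69,0.5]],
])

```text
time_s: 10.65
ee_pos: [550.5, -334.1, 179.9]
orientation: [[0.984, -0.179, -0.001], [-0.179, -0.984, -0.001], [-0.001, 0.001, -1.0]]
ft_force: [-0.3, -0.0, -0.7]
grip_width: 0.64
grip_force: 15.0
```

Request:
arm_command([
  [[0,0,0,0,0.5],[0,0,0.05,0,0.5],[0,0,0.1,0,0.5],[0,0,0.125,0,0.5],[0,0,0.125,0,0.5]],
])

```text
time_s: 11.15
ee_pos: [548.4, -327.5, 130.0]
orientation: [[0.985, -0.175, -0.003], [-0.175, -0.985, 0.002], [-0.003, -0.002, -1.0]]
ft_force: [0.2, -1.4, -0.7]
grip_width: 0.646
grip_force: 15.0
```

Request:
arm_command([
  [[0,0,0,0,0.5],[0,0,0,0,0.5]],
])

```text
time_s: 11.35
ee_pos: [550.4, -329.7, 133.0]
orientation: [[0.985, -0.175, 0.002], [-0.175, -0.985, -0.001], [0.002, 0.001, -1.0]]
ft_force: [0.1, -0.7, -0.5]
grip_width: 0.641
grip_force: 15.0
```

```bash
python3 plan.py 550,-329.3,120,-0.178
```

```text
t 11.35 p [ 550.4 -329.7  133. ] yaw -0.176 grip 0.641 15.0 F [ 0.1 -0.7 -0.5]
[-0.0013 -0.0009  0.0325] spin 0.004
```

Request:
arm_command([
  [[-0.001,-0.001,0.012,0,0.5],[-0.001,-0.001,0.024,0,0.5],[-0.001,-0.001,0.031,0,0.5],[-0.001,-0.001,0.031,0,0.5],[-0.001,-0.001,0.031,0,0.5]],
])

```text
time_s: 11.85
ee_pos: [549.4, -329.1, 119.3]
orientation: [[0.984, -0.176, -0.0], [-0.176, -0.984, 0.0], [-0.0, -0.0, -1.0]]
ft_force: [-2.6, 1.1, 5.3]
grip_width: 0.641
grip_force: 15.0
```

Request:
arm_command([
  [[0,0,0.002,0,0.5],[0,0,0.002,0,0.5]],
])

```text
time_s: 12.05
ee_pos: [549.4, -329.1, 119.3]
orientation: [[0.984, -0.176, 0.0], [-0.176, -0.984, -0.0], [0.0, 0.0, -1.0]]
ft_force: [-3.4, 2.1, 9.6]
grip_width: 0.641
grip_force: 15.0
```

Seated (Fz ≈ 10 N). Release and go on to the black heel.

Request:
arm_command([
  [[0,0,-0.001,0,0.7],[0,0,-0.001,0,0.8],[0,0,-0.001,0,0.95],[0,0,-0.001,0,0.98],[0,0,-0.001,0,0.98]],
])

```text
time_s: 12.55
ee_pos: [549.3, -329.0, 118.2]
orientation: [[0.984, -0.176, -0.0], [-0.176, -0.984, 0.0], [-0.0, -0.0, -1.0]]
ft_force: [0.3, 0.1, 0.2]
grip_width: 0.948
grip_force: 0.0
```

Request:
arm_command([
  [[0,0,0,0,0.98],[0,0,-0.05,0,0.98],[0,0,-0.12,0,0.98],[0,0,-0.2,0,0.98],[0,0,-0.2,0,0.98]],
])

```text
time_s: 13.05
ee_pos: [552.0, -331.0, 204.6]
orientation: [[0.984, -0.176, 0.008], [-0.176, -0.984, -0.006], [0.008, 0.004, -1.0]]
ft_force: [-0.6, 0.4, 1.3]
grip_width: 0.983
grip_force: 0.0
```

```bash
python3 plan.py 456.2,-21.6,180,0.078
```

```text
t 13.05 p [ 552.  -331.   204.6] yaw -0.177 grip 0.983 0.0 F [-0.6  0.4  1.3]
[-0.372  -0.7198  0.0552] spin -0.486
```

Request:
arm_command([
  [[-0.37,-0.72,0.05,-0.48,0.98],[-0.37,-0.72,0.05,-0.48,0.98],[-0.37,-0.72,0.05,-0.48,0.98],[-0.37,-0.72,0.05,-0.48,0.98],[-0.37,-0.72,0.05,-0.48,0.98]],
])

```text
time_s: 13.55
ee_pos: [475.0, -88.9, 182.4]
orientation: [[0.997, 0.074, -0.0], [0.074, -0.997, 0.0], [-0.0, -0.0, -1.0]]
ft_force: [0.4, 1.0, 0.5]
grip_width: 0.98
grip_force: 0.0
```

```bash
python3 plan.py 456.2,-21.6,70,0.078
```

```text
t 13.55 p [475.  -88.9 182.4] yaw 0.074 grip 0.98 0.0 F [0.4 1.  0.5]
[-0.0344 -0.1711  0.2811] spin -0.007
```

Request:
arm_command([
  [[-0.034,-0.17,0.05,0,0.98],[-0.034,-0.17,0.14,0,0.98],[-0.034,-0.17,0.24,0,0.98],[-0.034,-0.17,0.28,0,0.98],[-0.034,-0.17,0.28,0,0.98]],
])

```text
time_s: 14.05
ee_pos: [454.4, -22.8, 67.9]
orientation: [[0.997, 0.075, -0.006], [0.075, -0.997, 0.001], [-0.006, -0.002, -1.0]]
ft_force: [-1.0, -0.9, 0.8]
grip_width: 0.979
grip_force: 0.0
```

Request:
arm_command([
  [[0,0,0,0,0.98],[0,0,0,0,0.98]],
])

```text
time_s: 14.25
ee_pos: [458.8, -24.3, 72.6]
orientation: [[0.997, 0.074, 0.003], [0.074, -0.997, -0.001], [0.003, 0.001, -1.0]]
ft_force: [0.3, -0.8, 0.1]
grip_width: 0.98
grip_force: 0.0
```

```bash
python3 plan.py 456.2,-21.6,2.5,0.078;python3 - <<'E'
from h import *
p,d=shot('top','t3'); print(fit('top',p[:,:,::-1],(541,-330),DIM['brown'],126,0,-.175))
E
```

```text
t 14.25 p [458.8 -24.3  72.6] yaw 0.074 grip 0.98 0.0 F [ 0.3 -0.8  0.1]
[-0.0065 -0.0073  0.1752] spin -0.007
(array([ 5.72986802e+02, -3.33696504e+02, -2.04034340e-01]), np.float64(59.80267333984375))
```

Request:
arm_command([
  [[-0.005,-0.006,0.08,0,0.98],[-0.005,-0.006,0.14,0,0.98],[-0.005,-0.006,0.173,0,0.98],[-0.005,-0.006,0.173,0,0.98],[-0.005,-0.006,0.173,0,0.98]],
])

```text
time_s: 14.8
ee_pos: [456.2, -21.9, 2.7]
orientation: [[0.997, 0.074, 0.001], [0.074, -0.997, -0.0], [0.001, 0.0, -1.0]]
ft_force: [-0.7, -1.1, 0.3]
grip_width: 0.981
grip_force: 0.0
```

Request:
arm_command([
  [[0,0,0,0,0.55],[0,0,0,0,0.55],[0,0,0,0,0.55],[0,0,0,0,0.55],[0,0,0,0,0.55]],
])

```text
time_s: 15.3
ee_pos: [455.5, -21.6, 2.2]
orientation: [[0.997, 0.075, 0.0], [0.075, -0.997, -0.0], [0.0, 0.0, -1.0]]
ft_force: [-0.0, -0.0, 2.5]
grip_width: 0.711
grip_force: 15.0
```

Request:
arm_command([
  [[0,0,-0.02,0,0.55],[0,0,-0.1,0,0.55],[0,0,-0.22,0,0.55],[0,0,-0.34,0,0.55],[0,0,-0.45,0,0.55]],
])

```text
time_s: 15.8
ee_pos: [455.1, -21.5, 184.5]
orientation: [[0.997, 0.075, 0.001], [0.075, -0.997, -0.0], [0.001, 0.0, -1.0]]
ft_force: [1.0, -0.3, -0.4]
grip_width: 0.712
grip_force: 15.0
```

```bash
python3 plan.py 556.2,362.7,180,0.215
```

```text
t 15.8 p [455.1 -21.5 184.5] yaw 0.075 grip 0.712 15.0 F [ 1.  -0.3 -0.4]
[ 0.3239 -0.9388  0.0114] spin -0.268
```

Request:
arm_command([
  [[0.32,-0.94,0,-0.27,0.55],[0.32,-0.94,0,-0.27,0.55],[0.32,-0.94,0,-0.27,0.55],[0.32,-0.94,0,-0.27,0.55],[0.32,-0.94,0,-0.27,0.55]],
])

```text
time_s: 16.3
ee_pos: [518.0, 222.6, 182.5]
orientation: [[0.977, 0.214, 0.001], [0.214, -0.977, 0.0], [0.001, 0.0, -1.0]]
ft_force: [0.8, -0.1, -0.3]
grip_width: 0.711
grip_force: 15.0
```

```bash
python3 plan.py 555.4,362.5,180,0.215
```

```text
t 16.3 p [518.  222.6 182.5] yaw 0.216 grip 0.711 15.0 F [ 0.8 -0.1 -0.3]
[ 0.1664 -0.3216  0.0063] spin 0.002
```

Request:
arm_command([
  [[0.166,-0.322,0,0,0.55],[0.166,-0.322,0,0,0.55],[0.166,-0.322,0,0,0.55],[0.166,-0.322,0.06,0,0.55],[0.166,-0.322,0.115,0,0.55]],
])

```text
time_s: 16.8
ee_pos: [555.3, 362.5, 135.9]
orientation: [[0.976, 0.217, 0.001], [0.217, -0.976, 0.001], [0.001, -0.0, -1.0]]
ft_force: [-0.2, -0.0, -0.6]
grip_width: 0.712
grip_force: 15.0
```

Request:
arm_command([
  [[0,0,0,0,0.55],[0,0,0,0,0.55],[0,0,0,0,0.55]],
])

```text
time_s: 17.1
ee_pos: [556.1, 360.6, 137.8]
orientation: [[0.977, 0.214, 0.002], [0.214, -0.977, 0.001], [0.002, -0.001, -1.0]]
ft_force: [1.2, 0.3, -0.8]
grip_width: 0.709
grip_force: 15.0
```

```bash
python3 plan.py 555.4,362.5,122.3,0.215
```

```text
t 17.1 p [556.1 360.6 137.8] yaw 0.216 grip 0.709 15.0 F [ 1.2  0.3 -0.8]
[-0.0008 -0.005   0.0388] spin 0.001
```

Request:
arm_command([
  [[-0.001,-0.004,0.015,0,0.55],[-0.001,-0.004,0.03,0,0.55],[-0.001,-0.004,0.037,0,0.55],[-0.001,-0.004,0.037,0,0.55],[-0.001,-0.004,0.037,0,0.55]],
])

```text
time_s: 17.6
ee_pos: [554.5, 361.9, 122.0]
orientation: [[0.977, 0.214, 0.0], [0.214, -0.977, 0.0], [0.0, 0.0, -1.0]]
ft_force: [-2.5, -1.9, 5.4]
grip_width: 0.713
grip_force: 15.0
```

Request:
arm_command([
  [[0,0,0.002,0,0.55],[0,0,0.002,0,0.55]],
])

```text
time_s: 17.8
ee_pos: [554.6, 361.9, 122.0]
orientation: [[0.977, 0.214, 0.0], [0.214, -0.977, 0.0], [0.0, 0.0, -1.0]]
ft_force: [-3.5, -2.9, 9.7]
grip_width: 0.712
grip_force: 15.0
```

Seated. Release, on to the cream heel.

Request:
arm_command([
  [[0,0,-0.001,0,0.8],[0,0,-0.001,0,0.9],[0,0,-0.001,0,0.98],[0,0,-0.001,0,0.98],[0,0,-0.001,0,0.98]],
])

```text
time_s: 18.3
ee_pos: [554.3, 361.9, 120.3]
orientation: [[0.977, 0.214, -0.0], [0.214, -0.977, -0.0], [-0.0, 0.0, -1.0]]
ft_force: [-0.1, -0.4, -0.7]
grip_width: 0.965
grip_force: 0.0
```

Request:
arm_command([
  [[0,0,0,0,0.98],[0,0,-0.05,0,0.98],[0,0,-0.12,0,0.98],[0,0,-0.2,0,0.98],[0,0,-0.2,0,0.98]],
])

```text
time_s: 18.8
ee_pos: [557.3, 363.5, 207.0]
orientation: [[0.977, 0.215, 0.009], [0.215, -0.977, 0.004], [0.009, -0.002, -1.0]]
ft_force: [0.4, 1.1, 0.5]
grip_width: 0.979
grip_force: 0.0
```

```bash
python3 plan.py 380.6,308.3,180,-0.065
```

```text
t 18.8 p [557.3 363.5 207. ] yaw 0.216 grip 0.979 0.0 F [0.4 1.1 0.5]
[-0.4617  0.0401  0.0631] spin 0.537
```

Request:
arm_command([
  [[-0.46,0.04,0.03,0.53,0.98],[-0.46,0.04,0.06,0.53,0.98],[-0.46,0.04,0.1,0.53,0.98],[-0.46,0.04,0.2,0.53,0.98],[-0.46,0.04,0.32,0.53,0.98]],
])

```text
time_s: 19.3
ee_pos: [378.2, 307.5, 83.9]
orientation: [[0.998, -0.06, 0.003], [-0.06, -0.998, 0.002], [0.003, -0.002, -1.0]]
ft_force: [1.2, 1.2, -1.0]
grip_width: 0.979
grip_force: 0.0
```

Request:
arm_command([
  [[0,0,0,0,0.98],[0,0,0,0,0.98],[0,0,0,0,0.98]],
])

```text
time_s: 19.6
ee_pos: [382.3, 308.6, 86.3]
orientation: [[0.998, -0.062, 0.004], [-0.062, -0.998, 0.002], [0.004, -0.002, -1.0]]
ft_force: [-0.5, 0.5, 0.7]
grip_width: 0.981
grip_force: 0.0
```

```bash
python3 plan.py 380.6,308.3,2.5,-0.065
```

```text
t 19.6 p [382.3 308.6  86.3] yaw -0.062 grip 0.981 0.0 F [-0.5  0.5  0.7]
[-0.0049  0.0016  0.2095] spin 0.006
```

Request:
arm_command([
  [[-0.003,0.001,0.08,0,0.98],[-0.003,0.001,0.15,0,0.98],[-0.003,0.001,0.206,0,0.98],[-0.003,0.001,0.206,0,0.98],[-0.003,0.001,0.206,0,0.98]],
])

```text
time_s: 20.1
ee_pos: [380.8, 308.1, 3.1]
orientation: [[0.998, -0.062, 0.003], [-0.062, -0.998, 0.002], [0.003, -0.002, -1.0]]
ft_force: [0.2, 0.5, 0.6]
grip_width: 0.981
grip_force: 0.0
```

Request:
arm_command([
  [[0,0,0,0,0.4],[0,0,0,0,0.4],[0,0,0,0,0.4],[0,0,0,0,0.4],[0,0,0,0,0.4]],
])

```text
time_s: 20.6
ee_pos: [378.5, 307.1, 1.4]
orientation: [[0.998, -0.061, 0.0], [-0.061, -0.998, 0.0], [0.0, -0.0, -1.0]]
ft_force: [0.1, 0.8, -0.8]
grip_width: 0.614
grip_force: 0.0
```

Request:
arm_command([
  [[0,0,-0.02,0,0.4],[0,0,-0.1,0,0.4],[0,0,-0.22,0,0.4],[0,0,-0.34,0,0.4],[0,0,-0.45,0,0.4]],
])

```text
time_s: 21.1
ee_pos: [378.4, 307.1, 184.0]
orientation: [[0.998, -0.061, 0.001], [-0.061, -0.998, 0.001], [0.001, -0.001, -1.0]]
ft_force: [1.1, 0.5, 0.6]
grip_width: 0.568
grip_force: 15.0
```

```bash
python3 plan.py 625.2,-5.1,180,-0.212
```

```text
t 21.1 p [378.4 307.1 184. ] yaw -0.061 grip 0.568 15.0 F [1.1 0.5 0.6]
[0.6637 0.7411 0.0102] spin 0.288
```

Request:
arm_command([
  [[0.66,0.74,0,0.29,0.4],[0.66,0.74,0,0.29,0.4],[0.66,0.74,0,0.29,0.4],[0.66,0.74,0,0.29,0.4],[0.66,0.74,0,0.29,0.4]],
])

```text
time_s: 21.6
ee_pos: [534.0, 108.9, 182.0]
orientation: [[0.977, -0.211, 0.001], [-0.211, -0.977, 0.0], [0.001, -0.0, -1.0]]
ft_force: [0.8, 1.2, 0.6]
grip_width: 0.572
grip_force: 15.0
```

```bash
python3 plan.py 623.1,-4.7,180,-0.212
```

```text
t 21.6 p [534.  108.9 182. ] yaw -0.213 grip 0.572 15.0 F [0.8 1.2 0.6]
[0.2777 0.2305 0.0051] spin -0.002
```

Request:
arm_command([
  [[0.278,0.23,0,0,0.4],[0.278,0.23,0,0,0.4],[0.278,0.23,0,0,0.4],[0.278,0.23,0.06,0,0.4],[0.278,0.23,0.13,0,0.4]],
])

```text
time_s: 22.1
ee_pos: [624.3, -4.7, 130.5]
orientation: [[0.977, -0.214, 0.004], [-0.214, -0.977, -0.0], [0.004, -0.0, -1.0]]
ft_force: [-0.9, 0.6, -0.1]
grip_width: 0.57
grip_force: 15.0
```

Request:
arm_command([
  [[0,0,0,0,0.4],[0,0,0,0,0.4],[0,0,0,0,0.4]],
])

```text
time_s: 22.4
ee_pos: [623.3, -2.6, 131.3]
orientation: [[0.977, -0.211, 0.003], [-0.211, -0.977, -0.0], [0.003, -0.0, -1.0]]
ft_force: [-0.4, -0.2, 0.5]
grip_width: 0.57
grip_force: 15.0
```

```bash
python3 plan.py 623.1,-4.7,110,-0.212;python3 - <<'E'
from h import *
p,d=shot('side','s3'); cv2.imwrite('pics/s3c.png',cv2.resize(p[120:240,260:440,::-1],None,fx=4,fy=4))
E
```

```text
t 22.4 p [623.3  -2.6 131.3] yaw -0.213 grip 0.57 15.0 F [-0.4 -0.2  0.5]
[0.0004 0.0053 0.0532] spin -0.001
```

View pics/s3c.png

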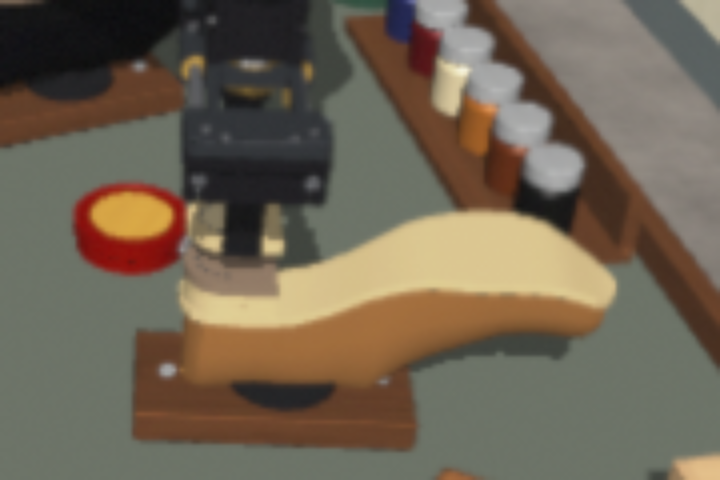

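Request:
arm_command([
  [[0,0.005,0.015,0,0.4],[0,0.005,0.03,0,0.4],[0,0.005,0.045,0,0.4],[0,0.005,0.05,0,0.4],[0,0.005,0.05,0,0.4]],
])

```text
time_s: 22.95
ee_pos: [621.7, -4.7, 109.0]
orientation: [[0.977, -0.212, -0.001], [-0.212, -0.977, 0.0], [-0.001, 0.0, -1.0]]
ft_force: [-0.6, 0.3, 2.0]
grip_width: 0.576
grip_force: 15.0
```

Request:
arm_command([
  [[0,0,0.004,0,0.4],[0,0,0.004,0,0.4]],
])

```text
time_s: 23.15
ee_pos: [621.9, -4.7, 108.9]
orientation: [[0.977, -0.211, -0.0], [-0.211, -0.977, -0.0], [-0.0, 0.0, -1.0]]
ft_force: [-4.6, 0.9, 9.8]
grip_width: 0.573
grip_force: 15.0
```

Request:
arm_command([
  [[0,0,-0.001,0,0.7],[0,0,-0.001,0,0.8],[0,0,-0.001,0,0.9],[0,0,-0.001,0,0.9],[0,0,-0.001,0,0.9]],
])

```text
time_s: 23.65
ee_pos: [621.8, -4.8, 107.7]
orientation: [[0.977, -0.212, -0.0], [-0.212, -0.977, 0.0], [-0.0, 0.0, -1.0]]
ft_force: [-0.7, -0.5, 0.1]
grip_width: 0.879
grip_force: 0.0
```

Request:
arm_command([
  [[0,0,0,0,0.9],[0,0,-0.05,0,0.9],[0,0,-0.12,0,0.9],[0,0,-0.25,0,0.9],[0,0,-0.25,0,0.9]],
])

```text
time_s: 24.15
ee_pos: [626.1, -5.3, 216.3]
orientation: [[0.977, -0.212, 0.012], [-0.212, -0.977, -0.002], [0.013, -0.001, -1.0]]
ft_force: [1.8, -0.8, 1.0]
grip_width: 0.902
grip_force: 0.0
```

Request:
arm_command([
  [[-0.5,0,0,0,0.9],[-0.5,0,0,0,0.9],[-0.5,0,0,0,0.9],[-0.5,0,0,0,0.9],[-0.5,0,0,0,0.9]],
])

```text
time_s: 24.65
ee_pos: [420.4, 39.0, 206.2]
orientation: [[0.978, -0.21, -0.004], [-0.21, -0.978, 0.001], [-0.004, 0.0, -1.0]]
ft_force: [0.4, -0.5, -0.3]
grip_width: 0.9
grip_force: 0.0
```

```bash
python3 plan.py; python3 - <<'E'
from h import *
import json
P0=json.load(open('poses.json')); p,d=shot('top','t4'); p=p[:,:,::-1]; T=[]; C=cloud('top',d)
for k,z in (('black',129),('cream',114),('brown',126)):
    a=P0['s'+k]; c=atz('top',[OBJ['s'+k][0]],z)[0]
    x,s=fit('top',p,c,DIM[k],z,0,a[2]); print(k,(x-a).round(3),round(s))
    # level check: plane through depth of inner heel
    q=(C-[a[0],a[1],0]); R2=np.array([[np.cos(a[2]),np.sin(a[2])],[-np.sin(a[2]),np.cos(a[2])]]); l=q[...,:2]@R2.T; L,W,_,_=DIM[k]
    m=(l[...,0]<-6)&(l[...,0]>-L+8)&(abs(l[...,1])<W/2-10)&(q[...,2]>80); A=np.c_[l[m],np.ones(m.sum())]
    print('  plane',np.linalg.lstsq(A,q[m][:,2],rcond=None)[0].round(3),m.sum(),'mean z',q[m][:,2].mean().round(1))
    o=ortho('top',p,c[:2],z,k=2.6); T.append(cv2.convertScaleAbs(o,alpha=1.6 if k=='black' else 1))
cv2.imwrite('pics/t4m.png',np.hstack(T))
p,d=shot('side','s4')
E
```

```text
t 24.65 p [420.4  39.  206.2] yaw -0.212 grip 0.9 0.0 F [ 0.4 -0.5 -0.3]
black [ 0.159 -0.318  0.01 ] 53
  plane [-0.00000e+00 -8.00000e-03  1.30265e+02] 313 mean z 130.3
cream [-7.884  2.208  0.008] 76
  plane [-1.30000e-02 -3.20000e-02  1.15003e+02] 165 mean z 115.3
brown [-0.094 -0.519 -0.029] 60
  plane [ 2.40000e-02 -1.00000e-03  1.28077e+02] 233 mean z 127.4
```

View pics/t4m.png

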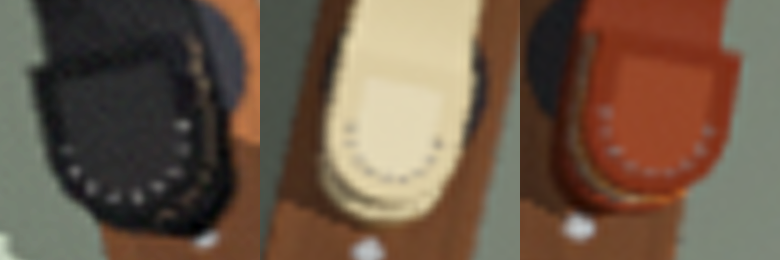

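View pics/s4.png

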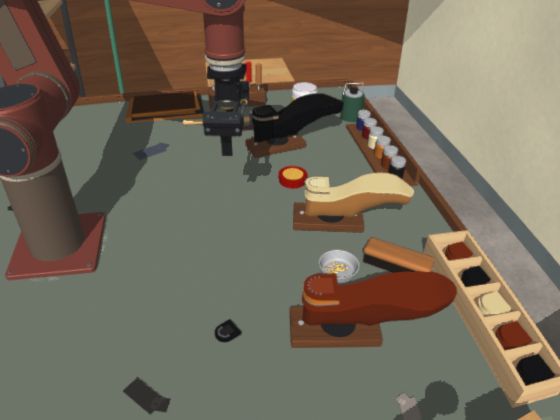

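```bash
python3 - <<'E'
from h import *
import json
P0=json.load(open('poses.json')); a=cv2.imread('pics/top0.png'); b=cv2.imread('pics/top4.png') if False else cv2.imread('pics/t4.png')
def patch(img,pose,z,S=90,k=3.):
    N=int(S*k); v,u=np.mgrid[:N,:N]; lx=15-v/k; ly=S/2-u/k; x,y,t=pose
    X=x+lx*np.cos(t)-ly*np.sin(t); Y=y+lx*np.sin(t)+ly*np.cos(t); K,D,R,tt=cam('top')
    uv=cv2.projectPoints(np.c_[X.ravel(),Y.ravel(),np.full(X.size,float(z))],cv2.Rodrigues(R)[0],tt,K,D)[0].reshape(N,N,2).astype(np.float32)
    g=cv2.remap(img,uv[...,0],uv[...,1],cv2.INTER_CUBIC); return g
T=[]
for k,h,z in (('black',9,129),('cream',8,114),('brown',8,126)):
    A,B=patch(a,P0['h'+k],h),patch(b,P0['s'+k],z); L,W=DIM[k][:2]; T+=[A,B]
    f=lambda i:(lambda g:g-cv2.GaussianBlur(g,(0,0),10))(cv2.cvtColor(i,cv2.COLOR_BGR2GRAY).astype(np.float32))
    fa,fb=f(A),f(B); r0,r1,c0,c1=int((15+8)*3),int((15+L-4)*3),int((45-W/2+5)*3),int((45+W/2-5)*3)
    m=cv2.matchTemplate(fb,fa[r0:r1,c0:c1],cv2.TM_CCOEFF_NORMED); _,mx,_,l=cv2.minMaxLoc(m)
    print(k,'dx',(r0-l[1])/3,'dy',(c0-l[0])/3,round(mx,2))
cv2.imwrite('pics/cmp.png',np.hstack(T[2:4]))
E
```

```text
black dx -0.6666666666666666 dy -0.6666666666666666 0.77
cream dx -0.6666666666666666 dy -0.3333333333333333 0.79
brown dx -0.3333333333333333 dy 0.3333333333333333 0.83
```

View pics/cmp.png

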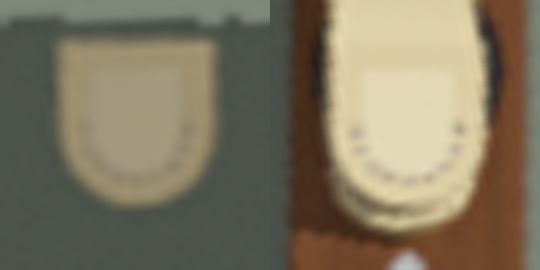

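All three heels are within about 1 mm of their seats, the bystanders haven't moved, and the arm is clear. Handing in.

```bash
python3 -c "
from h import *
print(sign_off())"
```

```text
the job is handed in; nothing more can be done
None
```

I laid the wedge and all three rubber heels on their shoes and handed the job in; the camera put each within about 1 mm of its seat's outline, and the spare heel, tin and dish stayed where they were (no verdict was returned).

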